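Clip the key-fob snap hook onto the bracket loop

ROBOT

A 6-joint arm with a two-finger parallel gripper is mounted at the origin on the work surface; the furniture and walls round the work are solid. World frame = base frame: x ahead of the robot, y to its left, z up, the work surface at z = 0. Lengths are in m, angles in rad, forces in N, time in s.
With the tool pointing down it reaches from about 0.275 to 0.825 m from the base axis. Payload 4.9 kg.
Tool frame: the origin (TCP) lies between the finger pads; the fingertips stand tip_reach ahead of it and the grasp point (between the pads) lies 11 mm behind it (tip_reach is the distance from the TCP to the fingertips, in m); z points along the fingers, y is the direction in which the jaws open and shut (so a half turn about z gives the same grasp; the last joint's range is limited). The gripper opens to 85 mm and grips with 20 to 120 N. Pads are 22 mm wide; open, the fingers measure 114 mm over their backs; the gripper's body (76 mm by 85 mm) begins 54 mm behind the grasp point. The pads swing forward as they close: fully open they stand 13 mm farther back than shut.
Start: joints at [-1.368, 0.326, -0.193, 1.052, 0, 1.437], TCP at [0.182, -0.519, 0.239] pointing down, gripper open.
Joint ranges: [-2.65, 2.65], [-0.97, 1.79], [-1.3, 1.35], [-1.93, 2.1], [-1.47, 1.37], [-3.14, 3.14]. Speed limits (rad/s): [2.57, 2.57, 3.14, 3.14, 3.14, 3.14].

INTERFACE

Orientations are given as a unit quaternion [x, y, z, w].
In Python, from rig import state, read_camera, get_calibration, sign_off, tip_reach gives the robot as it stands. The module is installed in compiled form; this text tells all that it offers.
- The arm moves only by the tool servo_tool, never from a script. Its argument "motion" is a list of rows, each an object with "offset": the shift along the tool's x, y, z in m, a list of three; "roll": the turn about the tool's z in degrees. A call has 1 to 20 rows; each row is the pose to reach, as a shift and turn from the pose commanded when the call began, along the tool's axes at that moment; what a row does not reach only later rows make up. A row lasts 1/10 s, in which the tool goes at most 50 mm and 8.59 degrees, less where a joint would pass 70% of its speed; a pose out of reach is approached as far as the arm can. A call with a gripper value outside its range is refused whole. "hand" is the closure, from 0 (fully open) to 1 (shut), set as the call begins (left out, the last holds). The fingers move at their own pace and stop on an object; "squeeze" is the grip in N (left out, the last holds). Time passes only in rows, so rows that repeat a pose let the fingers close. It gives the time, the measured TCP pose, the force and the opening at its end, in the units of the state.
- state(): the state, without advancing time (a new reading comes with each control period).
- read_camera(name): name is "scene" or "side" or "wrist"; returns the picture (400x640x3 uint8, red, green, blue); there is no depth.
- get_calibration(name): a dict with "camera_matrix" (3x3 intrinsics, pixels), "rvec" (rotation vector, rad) and "tvec" (3), from world to camera coordinates, as OpenCV has them. Camera axes: x right, y down, z forward; pixel columns grow to the right and rows downward; lengths in m; the calibration is good to about 2 mm. A picture is of the moment at which its call begins: read the wrist's pose just before it. get_calibration takes no time and is no camera call; for the wrist camera it gives the pose at the moment of the call.
- sign_off(): hands the job in, once; it reports no verdict.
The state is a dict: "time": time; "joint_positions": joint angles; "qvel": joint speeds; "tau": joint torques, N m; "eef_pos": TCP position; "orientation": TCP orientation; "wrist_force": force on the tool from outside, world axes, zero at the start; "ft_torque": the same for the moment, N m; "grip_width": finger opening in m.
Only numpy, scipy, OpenCV 4.12 (cv2) and the standard library are available. Lean on these libraries where they do the work, as an engineer would, in place of code of your own. Each camera call takes 0.05 s, during which the arm holds its last target.

TASK

Pick up the snap hook with the brass foot by its dark wooden grip and push its sprung gate against the crossbar of the steel bracket loop until the bar slips inside and the gate springs shut. Then lower it gently until it hangs upright on the bar, and let go. Never push or knock hard against the bracket (keep under 15 newtons), and leave the other things where they are.

Things in the scene. Friction and masses are not known exactly. Their poses are not given: they have to be found in the camera images.
- snap_hook: Snap hook of 8 mm steel rod, upright on a round brass foot (48 mm across, neck above it to z = 40); 0.30 kg +-15 %, 115 mm tall, flat in its x-z plane. Origin: centre of the foot's underside; z up, x towards the mouth (gate) side. All in mm: spine at x = -16, inner face x = -12; shut gate from x = 18, z = 56 to x = 12, z = 91; fixed nose above it curls in to x = 11, z = 93.5
- hook_grip (a point): Centre of the hook's dark wooden grip, at hook x = -30.5, z = 86 mm; axes as the hook. The grip is 25 (x) x 20 (y) x 48 (z) mm: grasp it from above, fingers closing along y
- hook_throat (a point): Where the bar should meet the gate, at hook x = 18.7, z = 86.5 mm: a 7 mm bar centred here just touches the shut gate (good from z = 84 to 88; higher hits the nose). Push the hook along its +x: the bar moves inward and slips past the gate tip 19 to 25 mm further in; 27 mm in, it strikes the rigid spine
- hook_arch (a point): Inner top of the hook's arch, at hook x = 0, z = 107 mm. When the hook hangs, the bar touches it from below. With the bar inside the hook, moving the hook down some 17 mm seats the bar here, above the gate's tip, which also frees the gate
- hook_gate (a joint): Angle of the 6 mm thick brass gate (hinge at its foot, hook z = 56 mm), rad: 0 shut, grows as it is pushed inward towards the spine to at most 0.9; it opens inward only and its spring shuts it. Pushing its tip half needs about 3 to 6 N; the push fades as the bar nears the gate's tip and slips past it, at about 0.45 rad
- loop_bracket: Fixed bracket: base plate 90 x 90 x 10 mm, post 26 mm thick and 178 mm high, green clamp block 24 x 74 x 24 mm at z = 160 with brass thumb screws up to z = 184. Origin: on the counter under the post's axis, z up; the loop points to its -x. Press the hook onto the loop's crossbar from outside, moving towards +x of the bracket, hook x along bracket x, midway between the loop's rods
- clamp_block (a point): Centre of the green clamp block, z = 160 mm; axes as the bracket. From it a level U-shaped loop of 7 mm steel rod runs to -x: rods at y = +-26 mm, joined by a straight crossbar along y at this same height. The loop is rigid, but how far it is pulled out is not measured: the crossbar's centre lies 45 to 135 mm from here and must be felt or seen
- stopper: Grey metal sparkling wine stopper, 33 x 47 x 38 mm, standing; origin under its centre. To be left alone
- corkscrew: Folded waiter's corkscrew with wooden handle, 16 x 110 x 14 mm; origin under its centre. To be left alone
- tasting_cup: Shallow silvered tasting cup with ring handle, 84 x 100 x 24 mm; origin under its centre. To be left alone
- flute: Empty champagne flute, 71 mm across, 220 mm tall; origin under its centre. To be left alone
Mind the look-alikes: they are no part of the job. What is shaped like the snap_hook but purple is not meant. Leave any red look-alike of the loop_bracket alone.

How it is judged:
On the way, in this order (a step that is already met when the one before it is completed fails the run):
1. the hook is lifted off the counter (height (world z) of snap_hook above 0.03 m), for 0.2 s.
2. the loop's crossbar pushes the gate inward (over 0.2 rad) (value of joint hook_gate above 0.2 rad and contact force between snap_hook and loop_bracket above 1 N), for 0.02 s.
At the end, for the whole second after the job is handed in: The hook hangs on the loop's crossbar with its gate shut (under 0.1 rad), its weight carried by the bracket, its foot 45 to 70 mm above the counter and within 160 mm of the post's axis, within 0.35 rad of upright, at rest (under 0.05 m/s and 0.6 rad/s) and released (value of joint hook_gate below 0.1 rad and contact force between snap_hook and loop_bracket above 1.5 N and height (world z) of snap_hook between 0.045 and 0.07 m and angle between snap_hook's own z axis and vertical below 0.35 rad and linear speed of snap_hook below 0.05 m/s and angular speed of snap_hook below 0.6 rad/s and horizontal distance between snap_hook and loop_bracket below 0.16 m); the robot touches nothing.
It fails at once if hook and bracket press on each other with more than 15 N (contact force between snap_hook and loop_bracket above 15 N).
It fails at once if the robot itself presses on the bracket with more than 15 N (contact force between any of the arm, the fingers and loop_bracket above 15 N).
It fails at once if the stopper, corkscrew, tasting cup or flute is moved by more than 30 mm (distance of any of stopper, corkscrew, tasting_cup, flute from where it was at the start of the episode above 0.03 m).
It also fails if it takes over 61 s, if anything falls off the work surface, if the arm or the gripper's body presses on something with over 40 N, if the wrist force passes 120 N, or if a joint passes its speed limit or range.

## Working session

There is one attempt and no reset: what is moved stays moved. The work goes in short steps, Python scripts to look and compute and a tool call to move; the robot and the scene stay as the last step left them, time stands still between calls to the robot, and variables do not carry over. Pictures are saved under pics/ and viewed, and the job is handed in when it is done.

Besides the shell and the picture viewer there is one more tool, called as name([rows], argument=value, ...), one row to a line, values as JSON. servo_tool: Moves the arm, as the interface text tells. Its arguments: {"type":"object","properties":{"motion":{"type":"array"},"hand":{"type":"number"},"squeeze":{"type":"number"}},"required":["motion"]}

```bash
mkdir -p pics
python3 - <<'E'
from rig import *
import cv2
s=state();print(s, tip_reach if not callable(tip_reach) else tip_reach())
for n in ("scene","side"):
    im=read_camera(n);cv2.imwrite(f"pics/{n}0.png",im[:,:,::-1]);c=get_calibration(n);print(n,c)
E
```

```text
{'time': 0.0, 'joint_positions': array([-1.36819534e+00,  3.26934091e-01, -1.93576021e-01,  1.05198105e+00,
       -1.67523439e-05,  1.43662286e+00]), 'qvel': array([-6.45274426e-04,  8.67658487e-05, -9.09836761e-04, -5.20894446e-04,
       -7.91930299e-05, -5.18422213e-04]), 'tau': array([ 1.07423792e-03, -4.43397760e+01,  2.62441456e+01,  1.55735726e-02,
       -9.76415049e-05, -1.62531780e-06]), 'eef_pos': array([ 0.18165146, -0.51854761,  0.23851013]), 'orientation': array([ 9.85855983e-01,  1.67592549e-01, -3.73588843e-05, -8.46633183e-04]), 'wrist_force': array([-0.31852604,  0.10781431,  1.32759196]), 'ft_torque': array([ 0.03092577, -0.01026058,  0.00367554]), 'grip_width': 0.08522239060887014} 0.008
scene {'camera_matrix': array([[475.46013818,   0.        , 322.64485186],
       [  0.        , 475.46013818, 199.30539315],
       [  0.        ,   0.        ,   1.        ]]), 'rvec': array([ 0.82654818, -2.63460484,  0.94569431]), 'tvec': array([0.36442268, 0.25584082, 1.42352397])}
side {'camera_matrix': array([[475.05879886,   0.        , 318.49500568],
       [  0.        , 475.05879886, 199.59669298],
       [  0.        ,   0.        ,   1.        ]]), 'rvec': array([ 0.15023789, -2.57383433,  1.69881332]), 'tvec': array([0.43912639, 0.12834991, 1.77212413])}
```

View pics/scene0.png

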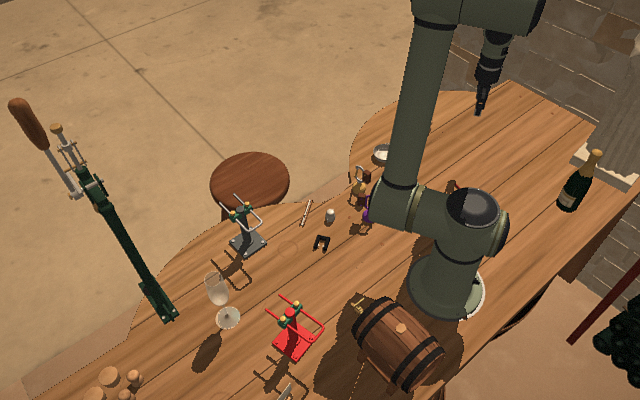

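View pics/side0.png

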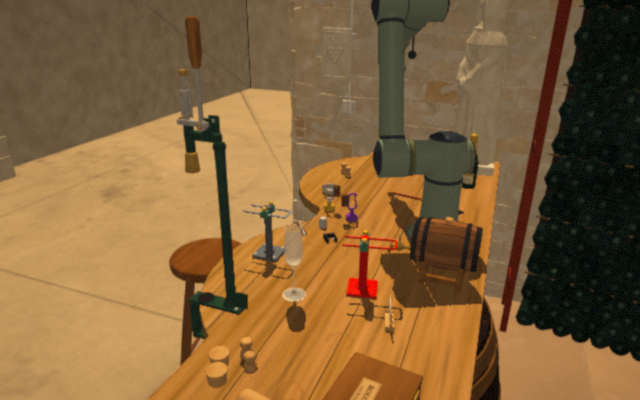

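The scene picture shows the steel bracket at about (247,240), the red look-alike at (293,340), the brass/wood hook near (360,185) and the purple one near (368,213). I'll enlarge these areas.

```bash
cat > h.py <<'E'
import numpy as np, cv2
from rig import *
def proj(n,P,c=None):
    c=c or get_calibration(n)
    return cv2.projectPoints(np.array(P,float).reshape(-1,3),c["rvec"],c["tvec"],c["camera_matrix"],None)[0][:,0]
def ray(n,uv,c=None):
    c=c or get_calibration(n)
    R=cv2.Rodrigues(c["rvec"])[0];o=-R.T@c["tvec"]
    d=R.T@np.linalg.inv(c["camera_matrix"])@[uv[0],uv[1],1];return o,d/np.linalg.norm(d)
def atz(n,uv,z,c=None):
    o,d=ray(n,uv,c);return o+d*(z-o[2])/d[2]
def crop(im,x0,y0,x1,y1,k,f):
    cv2.imwrite(f,cv2.resize(im[y0:y1,x0:x1],None,fx=k,fy=k,interpolation=cv2.INTER_CUBIC))
E
python3 - <<'E'
from h import *
a=cv2.imread("pics/scene0.png");b=cv2.imread("pics/side0.png")
crop(a,320,130,400,240,5,"pics/c1.png");crop(a,200,185,290,265,7,"pics/c2.png")
crop(b,300,160,380,250,6,"pics/c3.png");crop(b,230,190,310,270,7,"pics/c4.png")
x=[cv2.imread(f"pics/c{i}.png") for i in (1,3)]
h=550;o=np.hstack([cv2.resize(i,(h*i.shape[1]//i.shape[0],h)) for i in x]);o=o[:, :800];cv2.imwrite("pics/c13.png",o);print(o.shape)
print("brkt",atz("scene",(247,240),0),atz("side",(270,252),0))
print("hook",atz("scene",(358,192),0),"side",atz("side",(329,212),0))
E
```

```text
(550, 800, 3)
brkt [0.59657069 0.21220424 0.        ] [0.5864925  0.21102316 0.        ]
hook [ 0.41009013 -0.16353064  0.        ] side [ 0.41466147 -0.14420356  0.        ]
```

View pics/c13.png

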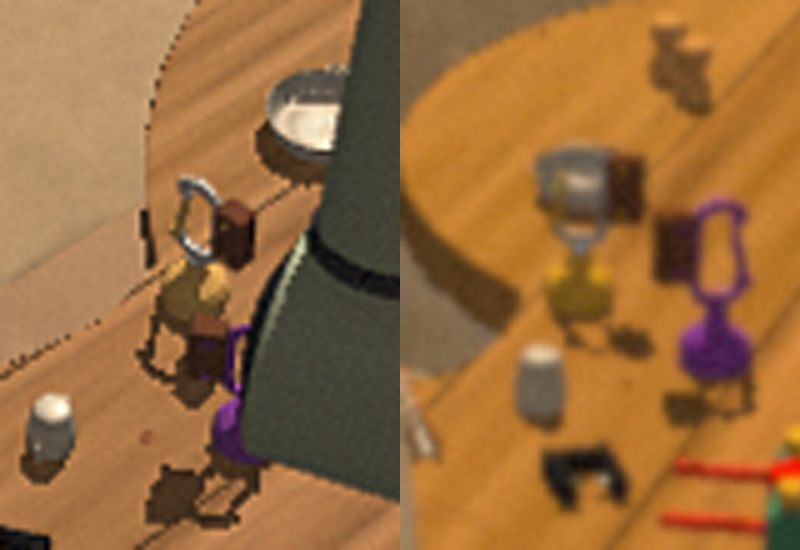

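View pics/c2.png

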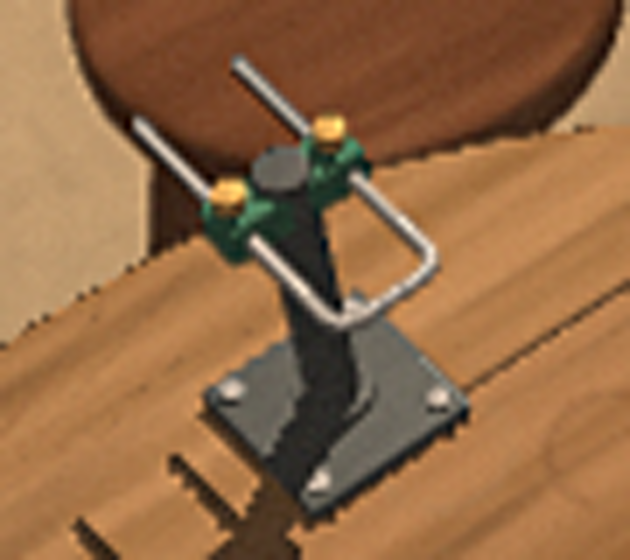

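View pics/c4.png

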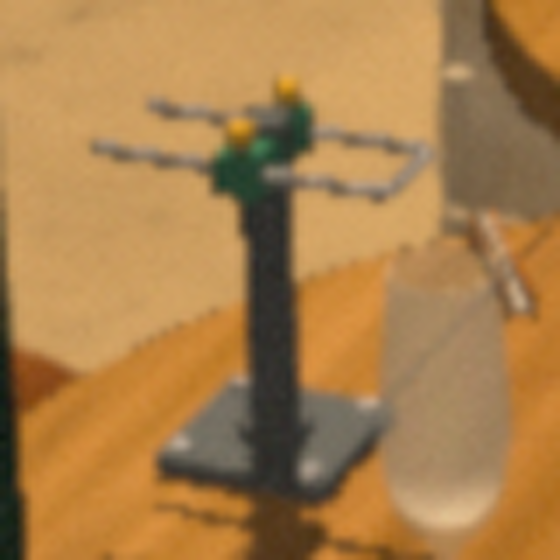

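```bash
cat >> h.py <<'E'
def tri(m):
    A=np.zeros((3,3));b=np.zeros(3)
    for n,uv in m:
        o,d=ray(n,uv) if isinstance(n,str) else ray("wrist",uv,n)
        M=np.eye(3)-np.outer(d,d);A+=M;b+=M@o
    return np.linalg.solve(A,b)
E
python3 - <<'E'
from h import *
print("grip",tri([("scene",(366.8,176.4)),("side",(337.2,190.6))]),atz("scene",(366.8,176.4),.086),atz("side",(337.2,190.6),.086))
print("foot",atz("scene",(358.4,190),0.01),atz("side",(329.5,209),0.01))
for a,b in (((262.1,221.4),(291.4,211.4)),((248.6,231),(285,217.1))):
    print("corner",tri([("scene",a),("side",b)]),atz("scene",a,.160),atz("side",b,.160))
for uv in ((228/7+200,190/7+185),(330/7+200,127/7+185)): print("screw top",atz("scene",uv,.180))
print("post top",atz("scene",(200+282/7,185+168/7),.178))
for uv in ((205,395),(310,515),(468,405)): print("base corner",atz("scene",(200+uv[0]/7,185+uv[1]/7),.010))
print("stopper",atz("scene",(330,216),.02),"cork",atz("scene",(306,213),.01),"flute base",atz("scene",(228,317),0),"cup",atz("scene",(383,154),.01))
print("purple",atz("scene",(320+240/5,130+430/5),.01),atz("side",(300+315/6.11,160+345/6.11),.01),"purple grip",atz("side",(300+278/6.11,160+245/6.11),.086))
print("clamp black",atz("scene",(321,243),.01))
import scipy.spatial.transform as t
print(t.Rotation.from_quat(state()["orientation"]).as_matrix().round(3))
c=get_calibration("wrist");R=cv2.Rodrigues(c["rvec"])[0];print("wristcam",-R.T@c["tvec"],R.round(2),c["camera_matrix"][0,0])
im=read_camera("wrist");cv2.imwrite("pics/w0.png",im[:,:,::-1])
E
```

```text
grip [ 0.38595799 -0.17530477  0.08397625] [ 0.38582889 -0.17405198  0.086     ] [ 0.38496821 -0.16934866  0.086     ]
foot [ 0.40957755 -0.16459441  0.01      ] [ 0.41349462 -0.15211023  0.01      ]
corner [0.51105665 0.20853252 0.15794427] [0.51126233 0.20911972 0.16      ] [0.50903371 0.21452657 0.16      ]
corner [0.52265705 0.25670184 0.15799344] [0.52109152 0.25777144 0.16      ] [0.52221484 0.26048064 0.16      ]
screw top [0.59261208 0.24223138 0.18      ]
screw top [0.57982912 0.19238959 0.18      ]
post top [0.58313277 0.21959615 0.178     ]
base corner [0.63417723 0.25326922 0.01      ]
base corner [0.55123665 0.27499925 0.01      ]
base corner [0.53090403 0.18904353 0.01      ]
stopper [ 0.42160257 -0.00808048  0.02      ] cork [0.49975285 0.02059754 0.01      ] flute base [0.46370252 0.4478919  0.        ] cup [ 0.42926962 -0.3655979   0.01      ]
purple [ 0.32171402 -0.08588399  0.01      ] [ 0.32027752 -0.09179609  0.01      ] purple grip [ 0.34571079 -0.07582671  0.086     ]
clamp black [0.38781907 0.09139934 0.01      ]
[[ 0.944  0.33  -0.   ]
 [ 0.33  -0.944  0.001]
 [ 0.    -0.002 -1.   ]]
wristcam [ 0.25786424 -0.49112046  0.37259133] [[ 0.33 -0.94 -0.  ]
 [-0.9  -0.31  0.32]
 [-0.3  -0.1  -0.95]] 330.2501922846554
```

View pics/w0.png

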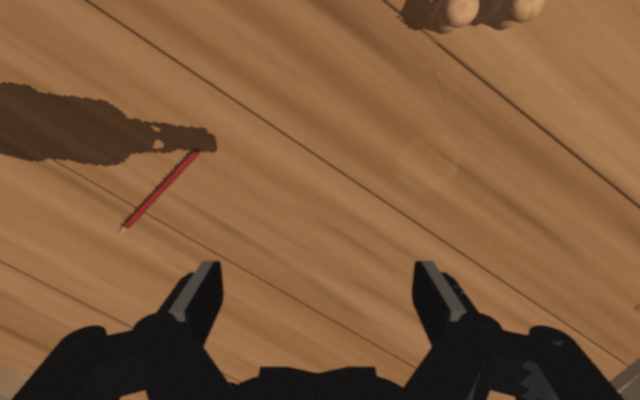

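servo_tool([
  {"offset":[0.015,-0.013,0],"roll":-8.5},
  {"offset":[0.03,-0.026,0],"roll":-17},
  {"offset":[0.046,-0.039,0],"roll":-25.5},
  {"offset":[0.061,-0.052,0],"roll":-34},
  {"offset":[0.077,-0.064,0],"roll":-42.5},
  {"offset":[0.092,-0.077,0],"roll":-51},
  {"offset":[0.107,-0.09,0],"roll":-59.5},
  {"offset":[0.123,-0.103,0],"roll":-68},
  {"offset":[0.138,-0.116,0],"roll":-76.5},
  {"offset":[0.153,-0.129,0],"roll":-85},
  {"offset":[0.169,-0.142,0],"roll":-93.5},
  {"offset":[0.184,-0.155,0],"roll":-102},
  {"offset":[0.199,-0.168,0],"roll":-110.5},
  {"offset":[0.214,-0.181,0],"roll":-119},
  {"offset":[0.23,-0.194,0],"roll":-127.5},
  {"offset":[0.245,-0.206,0],"roll":-136},
  {"offset":[0.26,-0.219,0],"roll":-144.5},
  {"offset":[0.276,-0.232,0],"roll":-153},
  {"offset":[0.291,-0.245,0],"roll":-161.5},
  {"offset":[0.306,-0.258,0],"roll":-170},
])

```text
time: 2.15
eef_pos: [0.3855, -0.1736, 0.2391]
orientation: [-0.084, 0.996, 0.0, -0.0]
wrist_force: [0.3, 0.9, -0.8]
grip_width: 0.0855
```

servo_tool([
  {"offset":[0,0,0],"roll":-8.5},
  {"offset":[0,0,0],"roll":-17},
  {"offset":[0,0,0],"roll":-18},
], hand=0.45)

```text
time: 2.45
eef_pos: [0.3853, -0.1742, 0.2391]
orientation: [-0.237, 0.972, 0.0, -0.0]
wrist_force: [-0.3, 0.2, -0.1]
grip_width: 0.0474
```

Run:
```python
from h import *
s=state();print(s["time"],s["joint_positions"].round(3),s["eef_pos"],s["orientation"],s["grip_width"])
np.savez("w1.npz",**{k:v for k,v in get_calibration("wrist").items()})
im=read_camera("wrist");cv2.imwrite("pics/w1.png",im[:,:,::-1])
```

```text
2.45 [-0.6    0.09  -0.496  0.985  0.    -1.077] [ 0.38525665 -0.17417071  0.23909563] [-2.36512678e-01  9.71628377e-01  1.69302803e-04 -1.42721507e-04] 0.047399916653790626
```

View pics/w1.png

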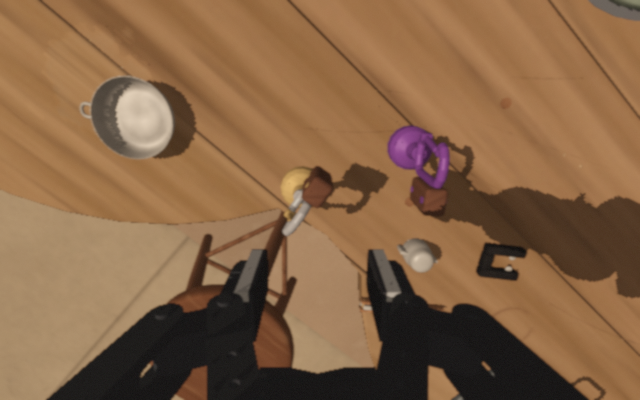

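Candidates in this view: the purple-footed hook at (415,155) and the brass-footed hook with dark wooden grip at (303,195). By the description I choose the brass one. Checking it in a close crop.

Run:
```python
from h import *
a=cv2.imread("pics/w1.png");crop(a,265,150,365,250,6,"pics/w1c.png")
```

```text
(no output)
```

View pics/w1c.png

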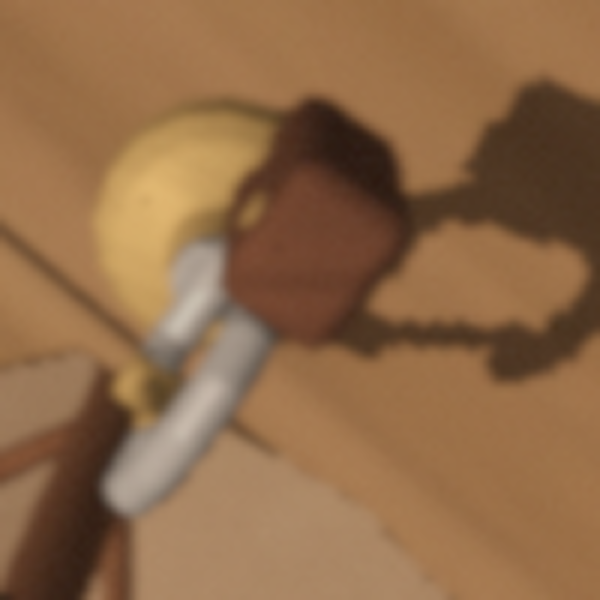

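Run:
```python
from h import *
from scipy.optimize import least_squares
c=dict(np.load("w1.npz"))
o=np.array([265,150])
px=lambda u:np.array(u)/6+o
L,T,Rr,B=[px(u) for u in ((228,265),(300,165),(405,220),(310,338))]
for z in (.110,.115):print(z,[atz("wrist",p,z,c).round(4) for p in (L,T,Rr,B)],"nose",atz("wrist",px((130,480)),.112,c).round(4))
best=None
for sg in (1,-1):
  M=np.array([[-18,10*sg,110],[-43,10*sg,110],[-43,-10*sg,110],[-18,-10*sg,110]])/1000
  uv=np.array([L,T,Rr,B])
  def f(p):
    C,S=np.cos(p[2]),np.sin(p[2]);P=M@np.array([[C,-S,0],[S,C,0],[0,0,1]]).T+[p[0],p[1],0]
    r=(proj("wrist",P,c)-uv).ravel()
    return r
  for y in (0.4,1.5,-.5):
    r=least_squares(f,[.41,-.16,y]);print(sg,r.x,r.cost)
    if best is None or r.cost<best.cost: best=r
p=best.x;C,S=np.cos(p[2]),np.sin(p[2])
w=lambda q:np.array([C*q[0]-S*q[1]+p[0],S*q[0]+C*q[1]+p[1],q[2]])
print("grip",w((-.0305,0,.086)),np.degrees(p[2]))
for n,q in (("foot",(0,0,.01)),("noseTop",(.012,0,.105)),("arch",(0,0,.115)),("spine",(-.016,0,.07))):
  print(n,(proj("wrist",w(q),c)[0]-o)*6)
print("footcirc", [((proj("wrist",w((.024*np.cos(a),.024*np.sin(a),.012)),c)[0]-o)*6).round() for a in np.arange(0,6.28,.785)])
```

```text
0.11 [array([ 0.3934, -0.1822,  0.11  ]), array([ 0.376 , -0.1799,  0.11  ]), array([ 0.3763, -0.1634,  0.11  ]), array([ 0.3977, -0.1671,  0.11  ])] nose [ 0.4282 -0.1804  0.112 ]
0.115 [array([ 0.3918, -0.1828,  0.115 ]), array([ 0.3748, -0.1805,  0.115 ]), array([ 0.3751, -0.1643,  0.115 ]), array([ 0.3961, -0.1679,  0.115 ])] nose [ 0.4282 -0.1804  0.112 ]
1 [ 0.41497394 -0.18292675 -0.33399242] 920.7848476504066
1 [ 0.41497407 -0.18292636 -0.33397884] 920.784848854394
1 [ 0.41496608 -0.18294932 -0.33477653] 920.7848490532217
-1 [ 0.41614885 -0.17755416 -0.14591641] 33.67830446042344
-1 [ 0.41614886 -0.1775541  -0.14591463] 33.67830446668468
-1 [ 0.41614884 -0.17755426 -0.14591992] 33.678304458525204
grip [ 0.38597298 -0.17311948  0.086     ] -8.360595579601505
foot [217.81996542 216.65666108]
noseTop [141.67371234 462.7738955 ]
arch [183.80613349 427.44530394]
spine [257.89992261 244.5744459 ]
footcirc [array([146., 316.]), array([239., 337.]), array([320., 290.]), array([342., 200.]), array([291., 120.]), array([195.,  98.]), array([113., 148.]), array([ 93., 239.])]
```

The crop confirms a brass foot and a dark wooden grip, with grip centre near (0.386,-0.173) and hook yaw about -9°. I'll align the tool and go lower for a second look.

servo_tool([
  {"offset":[0,0,0.015],"roll":8},
  {"offset":[0,0,0.03],"roll":16},
  {"offset":[0,0,0.045],"roll":24},
  {"offset":[0,0,0.06],"roll":32},
  {"offset":[0,0,0.07],"roll":36.5},
  {"offset":[0,0,0.07],"roll":36.5},
])

```text
time: 3.1
eef_pos: [0.3842, -0.174, 0.1681]
orientation: [0.082, 0.997, 0.001, -0.001]
wrist_force: [-0.5, -0.3, 0.6]
grip_width: 0.0469
```

Run:
```python
from h import *
s=state();print(s["time"],s["joint_positions"].round(3),s["eef_pos"],s["orientation"],s["grip_width"])
np.savez("w2.npz",**{k:v for k,v in get_calibration("wrist").items()})
im=read_camera("wrist");cv2.imwrite("pics/w2.png",im[:,:,::-1])
c=dict(np.load("w2.npz"))
print(proj("wrist",[[.386,-.173,.110],[.386,-.173,.062],s["eef_pos"]],c))
```

```text
3.1 [-0.601  0.162 -0.612  0.8    0.    -0.437] [ 0.38423612 -0.17397227  0.16806279] [ 8.15037905e-02  9.96671952e-01  7.33114659e-04 -1.27080854e-03] 0.04692589257580812
[[317.81964452 226.63113013]
 [317.64962518 201.87861098]
 [315.4726001  273.25050586]]
```

View pics/w2.png

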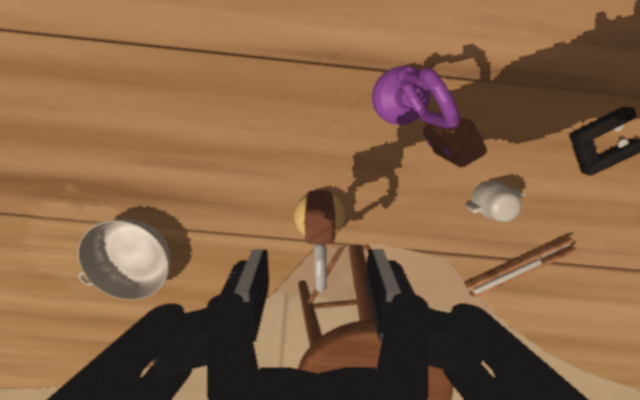

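Run:
```python
from h import *
a=cv2.imread("pics/w2.png");crop(a,270,170,380,310,4,"pics/w2c.png")
```

```text
(no output)
```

View pics/w2c.png

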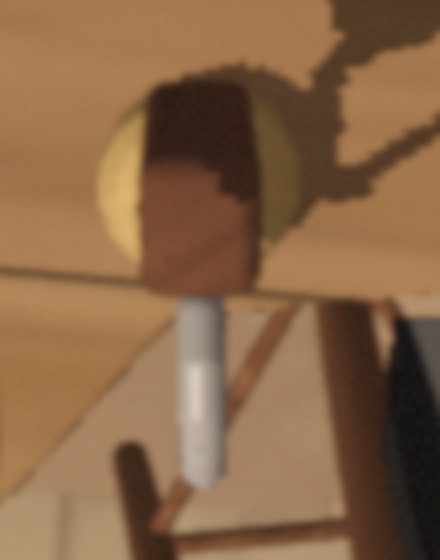

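Run:
```python
from h import *
from scipy.spatial.transform import Rotation as Ro
c=dict(np.load("w2.npz"))
g=atz("wrist",(319.8,227.5),.110,c);e=atz("wrist",(270+205/4,170+470/4),.113,c);print(g,e,np.degrees(np.arctan2(*(e-g)[1::-1])))
s=state();R=Ro.from_quat(s["orientation"]).as_matrix();print(R.round(3))
d=np.array([g[0],g[1],.075])-s["eef_pos"];print(R.T@d)
```

```text
[ 0.38679095 -0.17186149  0.11      ] [ 0.42827759 -0.17762607  0.113     ] -7.910620631432099
[[-0.987  0.161 -0.001]
 [ 0.161  0.987  0.001]
 [ 0.001  0.001 -1.   ]]
[-0.00173059  0.00268874  0.09386445]
```

servo_tool([
  {"offset":[0,0.002,0.02],"roll":0},
  {"offset":[0,0.002,0.04],"roll":0},
  {"offset":[0,0.002,0.06],"roll":0},
  {"offset":[0,0.002,0.078],"roll":0},
  {"offset":[0,0.002,0.09],"roll":0},
  {"offset":[0,0.002,0.094],"roll":0},
  {"offset":[0,0.002,0.094],"roll":0},
])

```text
time: 3.85
eef_pos: [0.3857, -0.1727, 0.0754]
orientation: [0.08, 0.997, 0.0, -0.0]
wrist_force: [0.5, 1.9, 0.7]
grip_width: 0.0467
```

servo_tool([
  {"offset":[0,0,0],"roll":0},
  {"offset":[0,0,0],"roll":0},
  {"offset":[0,0,0],"roll":0},
  {"offset":[0,0,0],"roll":0},
  {"offset":[0,0,0],"roll":0},
  {"offset":[0,0,0],"roll":0},
], hand=1, squeeze=60)

```text
time: 4.45
eef_pos: [0.3863, -0.1727, 0.0762]
orientation: [0.08, 0.997, -0.0, 0.001]
wrist_force: [-0.2, 1.6, 6.7]
grip_width: 0.0195
```

Run:
```python
from h import *
s=state();print(s["time"],s["joint_positions"].round(3),s["eef_pos"],s["orientation"],s["grip_width"],s["wrist_force"],s["ft_torque"])
np.savez("w3.npz",**{k:v for k,v in get_calibration("wrist").items()})
im=read_camera("wrist");cv2.imwrite("pics/w3.png",im[:,:,::-1])
```

```text
4.45 [-0.596  0.297 -0.73   0.542  0.    -0.435] [ 0.38634271 -0.17274948  0.07618059] [ 8.00666786e-02  9.96789111e-01 -2.37508256e-04  8.59325348e-04] 0.019548674828315855 [-0.16445198  1.55686563  6.74025993] [0.26628709 0.0845253  0.04110394]
```

View pics/w3.png

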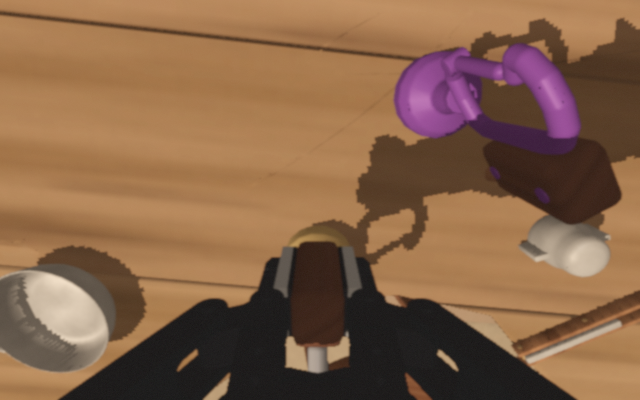

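servo_tool([
  {"offset":[0,0,-0.01],"roll":0},
  {"offset":[0,0,-0.03],"roll":0},
  {"offset":[0,0,-0.055],"roll":0},
  {"offset":[0,0,-0.08],"roll":0},
  {"offset":[0,0,-0.1],"roll":0},
  {"offset":[0,0,-0.11],"roll":0},
  {"offset":[0,0,-0.11],"roll":0},
  {"offset":[0,0,-0.11],"roll":0},
])

```text
time: 5.3
eef_pos: [0.3851, -0.1722, 0.1847]
orientation: [0.08, 0.997, 0.0, -0.0]
wrist_force: [-0.8, 0.6, -3.8]
grip_width: 0.0195
```

Run:
```python
from h import *
s=state();print(s["time"],s["eef_pos"],s["orientation"],s["grip_width"],s["wrist_force"],s["ft_torque"])
print("red base",atz("scene",(293,345),0.01),atz("side",(363,290),.01),"red bar",[atz("scene",u,.16).round(3) for u in ((267,296),(279,295),(323,328),(300,342))])
for n in ("scene","side"):
    im=read_camera(n);cv2.imwrite(f"pics/{n}1.png",im[:,:,::-1])
a=cv2.imread("pics/scene1.png")[120:360,180:430];b=cv2.imread("pics/side1.png")[140:320,240:420]
cv2.imwrite("pics/l1.png",np.hstack([cv2.resize(a,(400,384)),cv2.resize(b,(384,384))]))
```

```text
5.3 [ 0.38514135 -0.17222998  0.18471699] [ 8.02532625e-02  9.96774398e-01  1.80866524e-04 -4.24813149e-04] 0.019477866200277378 [-0.77643409  0.64130123 -3.80707811] [-0.00571826  0.0907365   0.02273519]
red base [0.25563821 0.41034433 0.01      ] [0.26226178 0.41779402 0.01      ] red bar [array([0.345, 0.389, 0.16 ]), array([0.321, 0.369, 0.16 ]), array([0.175, 0.378, 0.16 ]), array([0.2  , 0.439, 0.16 ])]
```

View pics/l1.png

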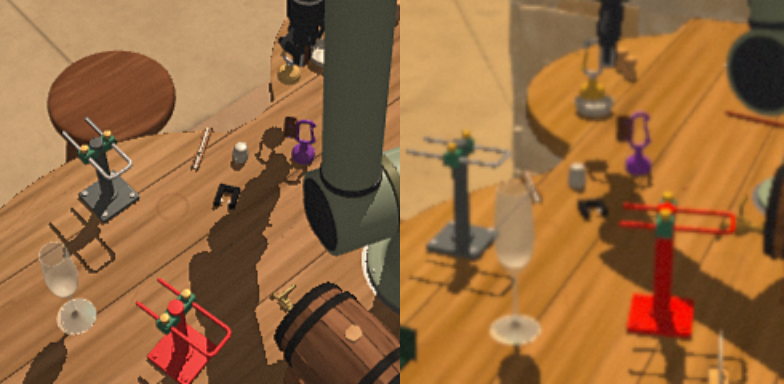

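servo_tool([
  {"offset":[0,0.01,0],"roll":0},
  {"offset":[0.001,0.03,0],"roll":0.2},
  {"offset":[0.002,0.055,0],"roll":0.4},
  {"offset":[0.002,0.08,0],"roll":0.6},
  {"offset":[0.003,0.107,0],"roll":0.8},
  {"offset":[0.004,0.134,0],"roll":1},
  {"offset":[0.004,0.161,0],"roll":1.2},
  {"offset":[0.005,0.188,0],"roll":1.5},
  {"offset":[0.006,0.215,0],"roll":1.7},
  {"offset":[0.006,0.242,0],"roll":1.9},
  {"offset":[0.007,0.269,0],"roll":2.1},
  {"offset":[0.008,0.296,0],"roll":2.3},
  {"offset":[0.008,0.323,0],"roll":2.5},
  {"offset":[0.009,0.35,0],"roll":2.7},
  {"offset":[0.01,0.375,0],"roll":2.9},
  {"offset":[0.01,0.395,0],"roll":3.1},
  {"offset":[0.011,0.412,0],"roll":3.3},
  {"offset":[0.011,0.422,0],"roll":3.3},
  {"offset":[0.011,0.426,0],"roll":3.3},
  {"offset":[0.011,0.426,0],"roll":3.3},
])

```text
time: 7.4
eef_pos: [0.4425, 0.2499, 0.1849]
orientation: [0.109, 0.994, -0.0, -0.0]
wrist_force: [0.3, -0.2, -2.6]
grip_width: 0.0192
```

Run:
```python
from h import *
s=state();print(s["time"],s["joint_positions"].round(3),s["eef_pos"],s["orientation"],s["grip_width"],s["wrist_force"],s["ft_torque"])
np.savez("w4.npz",**{k:v for k,v in get_calibration("wrist").items()})
for n in ("wrist","scene","side"):
    im=read_camera(n);cv2.imwrite(f"pics/{n}4.png",im[:,:,::-1])
a=cv2.imread("pics/scene4.png")[180:260,220:300];b=cv2.imread("pics/side4.png")[180:260,240:320]
cv2.imwrite("pics/l4.png",np.hstack([cv2.resize(i,(400,400),interpolation=2) for i in (a,b)]))
```

```text
7.4 [ 0.369  0.296 -0.384  0.892 -0.     0.586] [0.44253777 0.24989059 0.18487507] [ 1.08603806e-01  9.94085010e-01 -2.83466040e-04 -3.54449791e-04] 0.019243913391380423 [ 0.29708882 -0.18884426 -2.62930239] [ 0.02629917  0.08754168 -0.01014499]
```

View pics/l4.png

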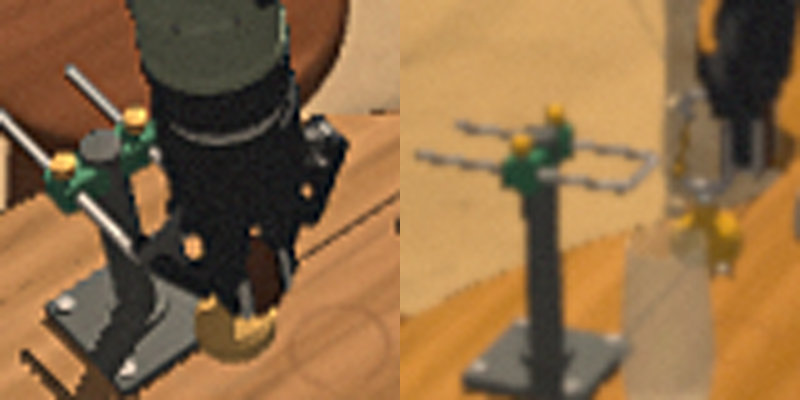

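View pics/wrist4.png

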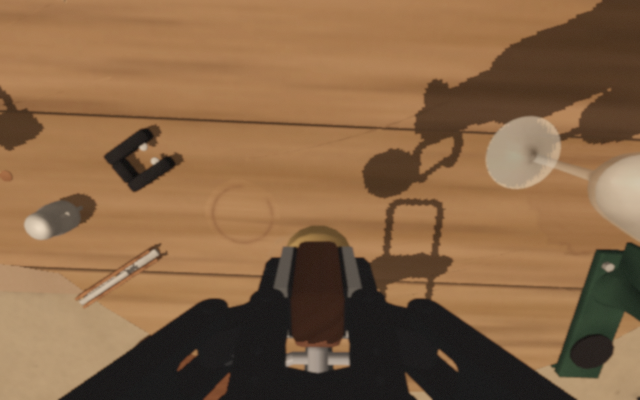

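Run:
```python
from h import *
a=cv2.imread("pics/wrist4.png");crop(a,270,230,370,390,4,"pics/w4c.png")
```

```text
(no output)
```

View pics/w4c.png

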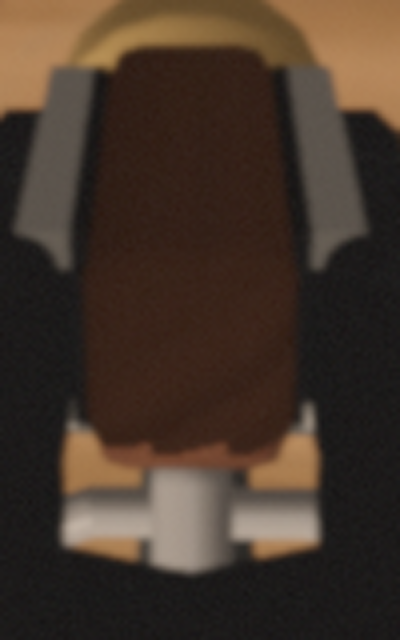

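Run:
```python
from h import *
c=dict(np.load("w4.npz"))
p=lambda P:((proj("wrist",P,c)-[270,230])*4).round(1)
print(p([[.5113,.2091,.16],[.5211,.2578,.16],[.5162,.2334,.16]]))
for u in ((80,517),(190,517),(315,517)): print(atz("wrist",(270+u[0]/4,230+u[1]/4),.160,c))
s=state()["eef_pos"];b=np.array([.976,-.2147,0])
for z,x in ((.110,-.0185),(.11,-.043)): print(p([s+b*(x+.0305)+[0,0,z-.0762]]))
```

```text
[[ 18.8 525.2]
 [346.5 520.6]
 [182.2 522.9]]
[0.51177623 0.21854615 0.16      ]
[0.5153494  0.23480375 0.16      ]
[0.51940893 0.25327427 0.16      ]
[[171.9 481.1]]
[[170.5 258.4]]
```

servo_tool([
  {"offset":[0,0,0.008],"roll":0},
  {"offset":[0,0,0.018],"roll":0},
  {"offset":[0,0,0.028],"roll":0},
  {"offset":[0,0,0.034],"roll":0},
  {"offset":[0,0,0.035],"roll":0},
  {"offset":[0,0,0.035],"roll":0},
  {"offset":[0,0,0.035],"roll":0},
])

```text
time: 8.25
eef_pos: [0.4432, 0.2499, 0.1505]
orientation: [0.109, 0.994, 0.0, 0.0]
wrist_force: [0.2, 0.1, -3.8]
grip_width: 0.0195
```

Run:
```python
from h import *
s=state();print(s["time"],s["eef_pos"],s["orientation"],s["wrist_force"],s["ft_torque"])
im=read_camera("side")[:,:,::-1];cv2.imwrite("pics/side5.png",im)
crop(im,260,180,330,260,7,"pics/side5c.png")
e=s["eef_pos"];b=np.array([.976,-.2164,0])
f=e-b*(-.0305)-[0,0,.0762]
pts={"foot":(0,0,0),"archtop":(0,0,.115),"gatefoot":(.018,0,.056),"gatetip":(.012,0,.091),"throat":(.0187,0,.0865)}
for k,v in pts.items(): print(k,((proj("side",f+b*v[0]+[0,0,v[2]])[0]-[260,180])*7).round(1))
for P in ([.5113,.2091,.16],[.5211,.2578,.16]): print("bar",((proj("side",P)[0]-[260,180])*7).round(1))
```

```text
8.25 [0.4431798  0.24987393 0.1505093 ] [1.08884304e-01 9.94054400e-01 9.92631481e-05 2.20250968e-04] [ 0.24864727  0.05216266 -3.80235199] [ 0.01701441  0.1016518  -0.04588622]
foot [288.1 414.5]
archtop [286.6 191.7]
gatefoot [251.3 301.9]
gatetip [262.6 235.6]
throat [249.2 242.3]
bar [216.9 214.8]
bar [178.4 257.4]
```

View pics/side5c.png

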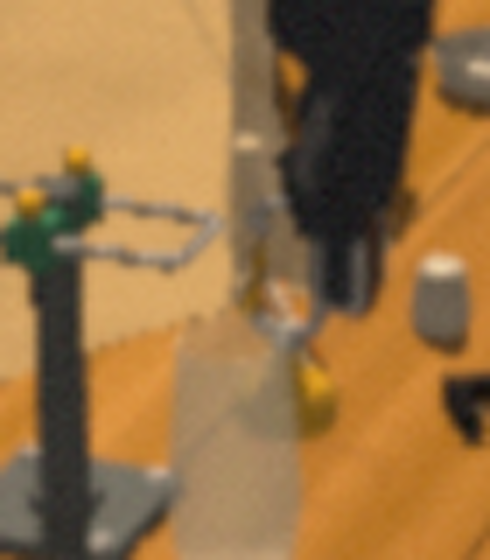

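```bash
cat > ov.py <<'E'
from h import *
def overlay(n,img,box,k,out,dz=0.0,e=None,q=None):
    s=state();e=s["eef_pos"];q=s["orientation"]
    yaw=2*np.arctan2(q[1],q[0])+np.pi
    b=np.array([np.cos(yaw),np.sin(yaw),0]);l=np.array([-b[1],b[0],0])
    f=e+b*.0305-[0,0,.0762]
    x0,y0,x1,y1=box
    im=cv2.resize(img[y0:y1,x0:x1],None,fx=k,fy=k,interpolation=cv2.INTER_CUBIC)
    def pl(P,col,closed=False):
        u=((proj(n,P)-[x0,y0]+.5)*k).round().astype(np.int32);cv2.polylines(im,[u],closed,col,1)
    W=lambda L:[f+b*x+l*y+np.array([0,0,z]) for x,y,z in L]
    pl(W([(.018,0,.056),(.012,0,.091)]),(0,255,0))
    pl(W([(.024*np.cos(a),.024*np.sin(a),0) for a in np.arange(0,6.3,.3)]),(255,0,0),True)
    pl(W([(-.016,0,.056),(-.016,0,.1),(0,0,.111),(.0145,0,.095)]),(0,0,255))
    pl([[.5106,.2091,.16],[.5220,.2578,.16]],(255,0,255))
    cv2.imwrite(out,im)
E
python3 - <<'E'
from ov import *
overlay("side",cv2.imread("pics/side5.png"),(270,190,330,250),10,"pics/ov5.png")
E
```

```text
(no output)
```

View pics/ov5.png

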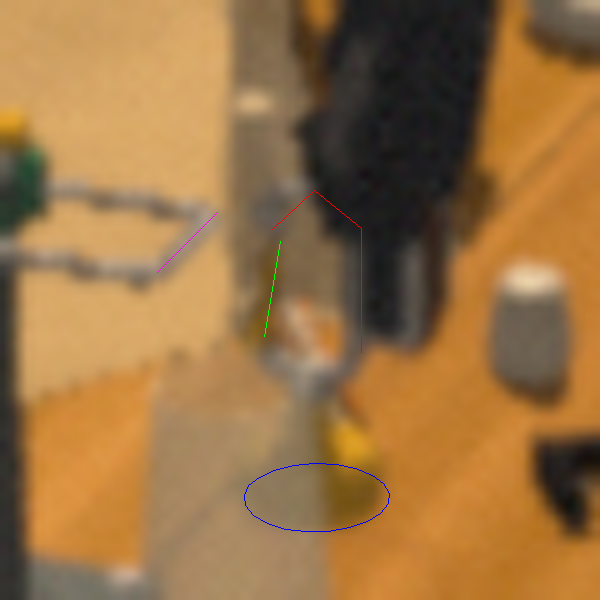

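servo_tool([
  {"offset":[-0.004,0,0],"roll":0},
  {"offset":[-0.009,0,0],"roll":0},
  {"offset":[-0.014,0,0],"roll":0},
  {"offset":[-0.017,0,0],"roll":0},
  {"offset":[-0.019,0,0],"roll":0},
  {"offset":[-0.02,0,0],"roll":0},
  {"offset":[-0.02,0,0],"roll":0},
  {"offset":[-0.02,0,0],"roll":0},
])

```text
time: 9.1
eef_pos: [0.4623, 0.2454, 0.1502]
orientation: [0.109, 0.994, -0.0, -0.0]
wrist_force: [-0.4, 1.6, -3.7]
grip_width: 0.0193
```

Run:
```python
from ov import *
s=state();print(s["time"],s["eef_pos"],s["orientation"],s["wrist_force"],s["ft_torque"])
np.savez("w6.npz",**{k:v for k,v in get_calibration("wrist").items()})
for n in ("wrist","side"):
    im=read_camera(n)[:,:,::-1];cv2.imwrite(f"pics/{n}6.png",im)
crop(cv2.imread("pics/wrist6.png"),270,230,370,390,4,"pics/w6c.png")
overlay("side",cv2.imread("pics/side6.png"),(270,190,330,250),10,"pics/ov6.png")
a=cv2.imread("pics/w6c.png");b=cv2.resize(cv2.imread("pics/ov6.png"),(400,400));b=cv2.copyMakeBorder(b,0,200,0,0,0)
cv2.imwrite("pics/l6.png",np.hstack([a[40:],b]))
```

```text
9.1 [0.46225155 0.24544002 0.15021523] [ 1.08866916e-01  9.94056324e-01 -3.05570355e-05 -1.36801420e-04] [-0.37637759  1.61794242 -3.71605638] [ 0.05241274  0.09330645 -0.00455538]
```

View pics/l6.png

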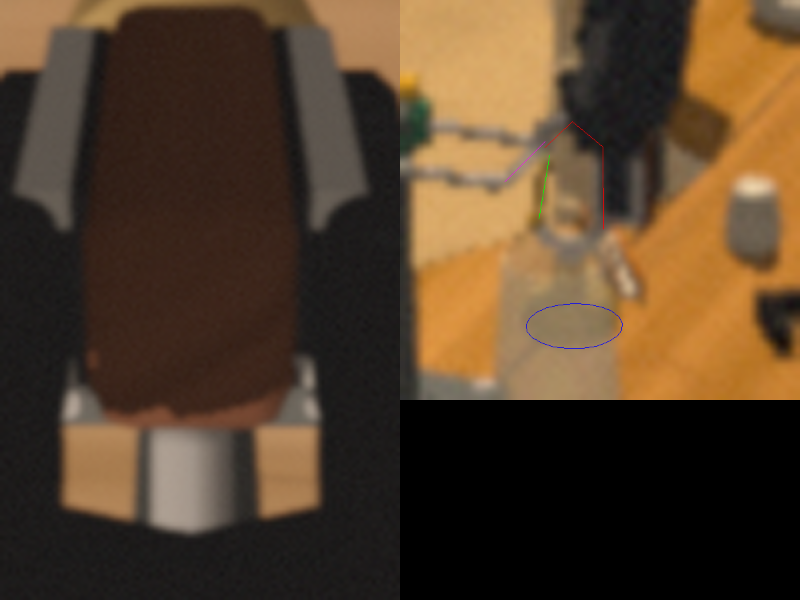

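servo_tool([
  {"offset":[-0.001,0,0],"roll":0},
  {"offset":[-0.002,0,0],"roll":0},
  {"offset":[-0.003,0,0],"roll":0},
  {"offset":[-0.003,0,0],"roll":0},
])

```text
time: 9.6
eef_pos: [0.4652, 0.2448, 0.1502]
orientation: [0.109, 0.994, 0.0, -0.0]
wrist_force: [-0.8, 0.4, -2.2]
grip_width: 0.0194
```

servo_tool([
  {"offset":[-0.001,0,0],"roll":0},
  {"offset":[-0.002,0,0],"roll":0},
  {"offset":[-0.003,0,0],"roll":0},
  {"offset":[-0.003,0,0],"roll":0},
])

```text
time: 10.0
eef_pos: [0.4678, 0.2441, 0.15]
orientation: [0.109, 0.994, -0.0, -0.001]
wrist_force: [-2.6, 1.3, -2.6]
grip_width: 0.0195
```

servo_tool([
  {"offset":[-0.001,0,0],"roll":0},
  {"offset":[-0.002,0,0],"roll":0},
  {"offset":[-0.002,0,0],"roll":0},
])

```text
time: 10.3
eef_pos: [0.4701, 0.2437, 0.1501]
orientation: [0.109, 0.994, -0.0, -0.0]
wrist_force: [-4.7, 0.8, -2.0]
grip_width: 0.0193
```

servo_tool([
  {"offset":[-0.001,0,0],"roll":0},
  {"offset":[-0.002,0,0],"roll":0},
  {"offset":[-0.002,0,0],"roll":0},
])

```text
time: 10.6
eef_pos: [0.4719, 0.2433, 0.1501]
orientation: [0.109, 0.994, 0.0, -0.0]
wrist_force: [-4.9, 1.9, -2.3]
grip_width: 0.0195
```

servo_tool([
  {"offset":[-0.001,0,0],"roll":0},
  {"offset":[-0.002,0,0],"roll":0},
  {"offset":[-0.002,0,0],"roll":0},
])

```text
time: 10.9
eef_pos: [0.4737, 0.2428, 0.15]
orientation: [0.109, 0.994, -0.0, -0.001]
wrist_force: [-5.1, 1.3, -4.6]
grip_width: 0.0198
```

Run:
```python
from ov import *
s=state();print(s["time"],s["eef_pos"],s["orientation"],s["wrist_force"],s["ft_torque"])
im=read_camera("side")[:,:,::-1];cv2.imwrite("pics/side7.png",im)
crop(im,265,185,325,245,10,"pics/side7c.png")
im=read_camera("wrist")[:,:,::-1];cv2.imwrite("pics/wrist7.png",im)
```

```text
10.9 [0.4737135  0.24281633 0.14999142] [ 1.08868593e-01  9.94056009e-01 -3.70115935e-05 -5.28552742e-04] [-5.0725744   1.28584784 -4.58892879] [0.3489724  1.08636799 0.00533232]
```

View pics/side7c.png

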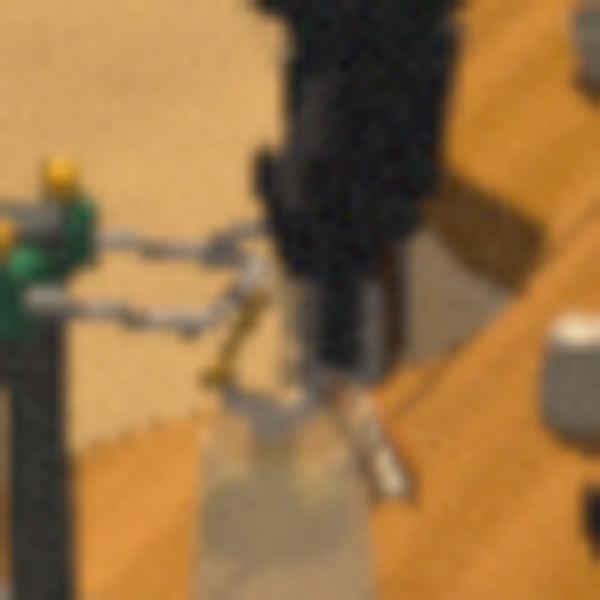

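View pics/wrist7.png

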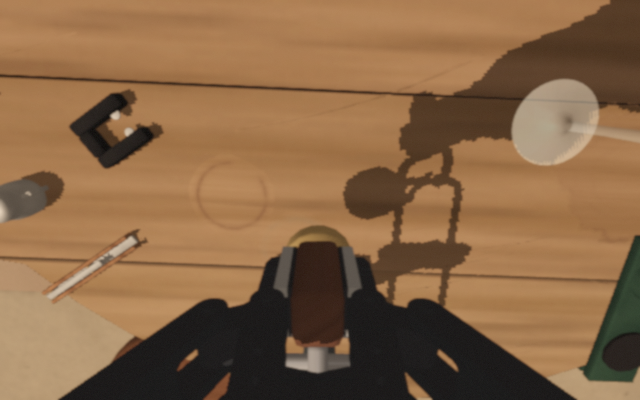

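Run:
```python
from ov import *
crop(cv2.imread("pics/wrist7.png"),270,230,370,390,4,"pics/w7c.png")
```

```text
(no output)
```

View pics/w7c.png

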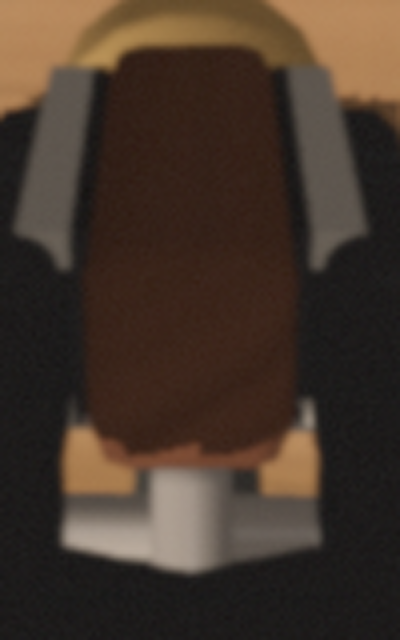

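servo_tool([
  {"offset":[-0.001,0,0],"roll":0},
  {"offset":[-0.002,0,0],"roll":0},
  {"offset":[-0.003,0,0],"roll":0},
  {"offset":[-0.003,0,0],"roll":0},
])

```text
time: 11.4
eef_pos: [0.4763, 0.2421, 0.1498]
orientation: [0.109, 0.994, -0.0, -0.001]
wrist_force: [-4.4, 0.4, -4.5]
grip_width: 0.0194
```

servo_tool([
  {"offset":[-0.001,0,0],"roll":0},
  {"offset":[-0.002,0,0],"roll":0},
  {"offset":[-0.003,0,0],"roll":0},
  {"offset":[-0.003,0,0],"roll":0},
])

```text
time: 11.8
eef_pos: [0.4791, 0.2414, 0.1496]
orientation: [0.109, 0.994, -0.0, -0.001]
wrist_force: [-4.4, 1.2, -5.7]
grip_width: 0.0193
```

servo_tool([
  {"offset":[-0.001,0,0],"roll":0},
  {"offset":[-0.002,0,0],"roll":0},
  {"offset":[-0.003,0,0],"roll":0},
  {"offset":[-0.003,0,0],"roll":0},
])

```text
time: 12.2
eef_pos: [0.4822, 0.2406, 0.1493]
orientation: [0.109, 0.994, -0.0, -0.001]
wrist_force: [-3.4, 1.5, -10.3]
grip_width: 0.019
```

servo_tool([
  {"offset":[0,0,0.001],"roll":0},
  {"offset":[-0.001,0,0.0015],"roll":0},
  {"offset":[-0.001,0,0.0015],"roll":0},
])

```text
time: 12.5
eef_pos: [0.4842, 0.2404, 0.1483]
orientation: [0.109, 0.994, -0.0, 0.0]
wrist_force: [-0.5, 1.4, -12.5]
grip_width: 0.0192
```

Run:
```python
from ov import *
s=state();print(s["time"],s["eef_pos"],s["orientation"],s["wrist_force"],s["ft_torque"])
im=read_camera("side")[:,:,::-1];cv2.imwrite("pics/side8.png",im)
crop(im,265,185,325,245,10,"pics/side8c.png")
overlay("side",im,(265,185,325,245),10,"pics/ov8.png")
```

```text
12.5 [0.48418255 0.240359   0.14828169] [ 1.09023861e-01  9.94039053e-01 -3.79521716e-04  1.22571804e-04] [ -0.48306624   1.42816468 -12.54590123] [ 0.14197984  0.54822608 -0.01716203]
```

View pics/ov8.png

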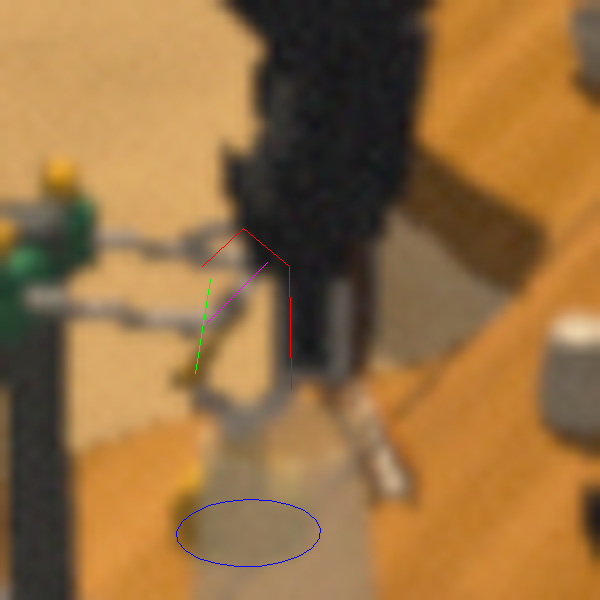

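servo_tool([
  {"offset":[0,0,0.001],"roll":0},
  {"offset":[0,0,0.0015],"roll":0},
])

```text
time: 12.75
eef_pos: [0.484, 0.2406, 0.1471]
orientation: [0.109, 0.994, -0.0, -0.0]
wrist_force: [-2.6, 0.1, -9.6]
grip_width: 0.0196
```

servo_tool([
  {"offset":[0,0,0.001],"roll":0},
  {"offset":[0,0,0.002],"roll":0},
  {"offset":[0,0,0.002],"roll":0},
])

```text
time: 13.05
eef_pos: [0.4854, 0.241, 0.1463]
orientation: [0.109, 0.994, 0.0, 0.002]
wrist_force: [0.2, -0.4, -3.2]
grip_width: 0.0192
```

servo_tool([
  {"offset":[0,0,0.001],"roll":0},
  {"offset":[0,0,0.002],"roll":0},
  {"offset":[0,0,0.002],"roll":0},
])

```text
time: 13.35
eef_pos: [0.484, 0.2407, 0.1433]
orientation: [0.109, 0.994, 0.0, 0.0]
wrist_force: [0.4, 0.2, -3.3]
grip_width: 0.0194
```

Run:
```python
from ov import *
s=state();print(s["time"],s["eef_pos"],s["orientation"],s["wrist_force"],s["ft_torque"])
im=read_camera("side")[:,:,::-1];cv2.imwrite("pics/side9.png",im)
crop(im,265,185,325,245,10,"pics/side9c.png")
```

```text
13.35 [0.48402486 0.24066043 0.1432981 ] [1.08912327e-01 9.94051352e-01 8.74595658e-06 1.20749564e-04] [ 0.37150402  0.20281489 -3.26065443] [ 0.02315854  0.09573353 -0.02574139]
```

View pics/side9c.png

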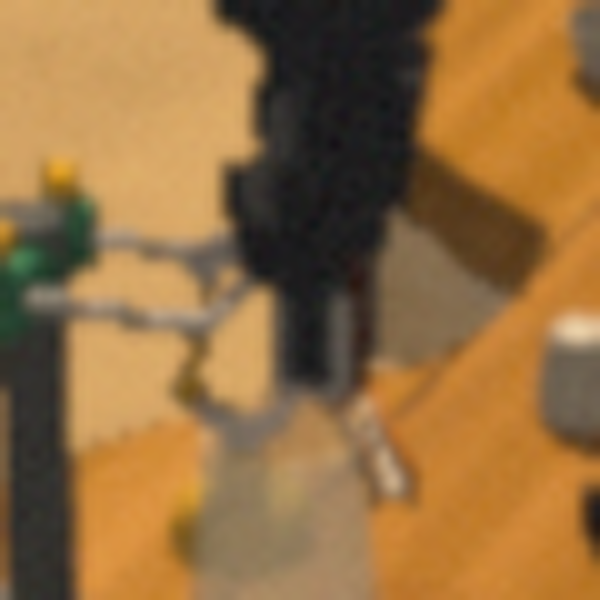

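The side view shows the gate closed (brass from (185,385) to (205,290)) with the bar inside, and the contact force is gone. I'll lower until it seats.

servo_tool([
  {"offset":[0,0,0.0015],"roll":0},
  {"offset":[0,0,0.003],"roll":0},
  {"offset":[0,0,0.0045],"roll":0},
  {"offset":[0,0,0.006],"roll":0},
  {"offset":[0,0,0.007],"roll":0},
  {"offset":[0,0,0.007],"roll":0},
])

```text
time: 14.0
eef_pos: [0.4838, 0.2406, 0.1361]
orientation: [0.109, 0.994, -0.0, -0.0]
wrist_force: [-1.0, 0.3, -3.7]
grip_width: 0.0194
```

servo_tool([
  {"offset":[0,0,0.001],"roll":0},
  {"offset":[0,0,0.002],"roll":0},
  {"offset":[0,0,0.002],"roll":0},
])

```text
time: 14.3
eef_pos: [0.4838, 0.2407, 0.1341]
orientation: [0.109, 0.994, -0.0, -0.0]
wrist_force: [-0.1, 1.0, -3.1]
grip_width: 0.0191
```

servo_tool([
  {"offset":[0,0,0.0005],"roll":0},
  {"offset":[0,0,0.001],"roll":0},
  {"offset":[0,0,0.001],"roll":0},
])

```text
time: 14.6
eef_pos: [0.4839, 0.2407, 0.1332]
orientation: [0.109, 0.994, -0.0, -0.0]
wrist_force: [-0.3, -0.3, -4.0]
grip_width: 0.0195
```

servo_tool([
  {"offset":[0,0,0.0005],"roll":0},
  {"offset":[0,0,0.001],"roll":0},
  {"offset":[0,0,0.001],"roll":0},
])

```text
time: 14.9
eef_pos: [0.4841, 0.2407, 0.1326]
orientation: [0.109, 0.994, 0.0, 0.0]
wrist_force: [-0.7, -0.3, -0.2]
grip_width: 0.0193
```

Run:
```python
from ov import *
s=state();print(s["time"],s["eef_pos"],s["orientation"],s["wrist_force"],s["ft_torque"])
im=read_camera("side")[:,:,::-1];cv2.imwrite("pics/side10.png",im)
a=cv2.resize(im[185:245,265:325],(400,400),interpolation=2)
im=read_camera("wrist")[:,:,::-1];cv2.imwrite("pics/wrist10.png",im)
b=cv2.resize(im[230:390,240:400],(400,400),interpolation=2)
cv2.imwrite("pics/l10.png",np.hstack([a,b]))
```

```text
14.9 [0.48406874 0.24069238 0.13260836] [1.08927237e-01 9.94049695e-01 4.97927443e-05 2.40752692e-04] [-0.69579349 -0.34599822 -0.16599739] [-0.04001099  0.08727161 -0.01798641]
```

View pics/l10.png

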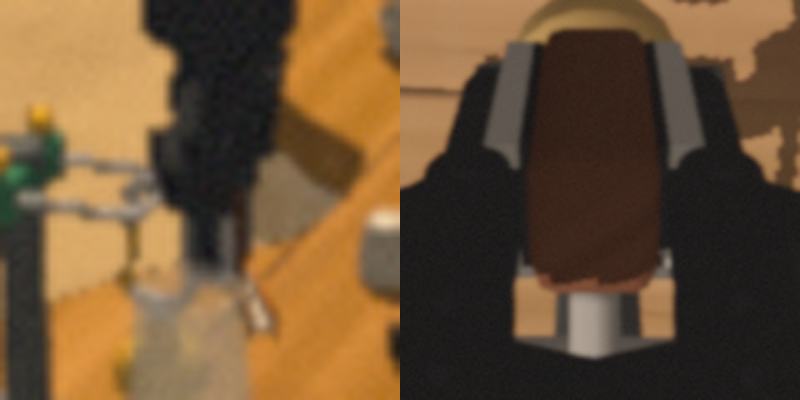

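servo_tool([
  {"offset":[0,0,0],"roll":0},
  {"offset":[0,0,0],"roll":0},
  {"offset":[0,0,0],"roll":0},
  {"offset":[0,0,0],"roll":0},
  {"offset":[0,0,0],"roll":0},
  {"offset":[0,0,0],"roll":0},
], hand=0.5, squeeze=20)

```text
time: 15.6
eef_pos: [0.4839, 0.2407, 0.1323]
orientation: [0.109, 0.994, 0.0, 0.0]
wrist_force: [-0.3, -0.0, 0.2]
grip_width: 0.0426
```

Run:
```python
from ov import *
s=state();print(s["time"],s["eef_pos"],s["wrist_force"],s["ft_torque"],s["grip_width"])
im=read_camera("side")[:,:,::-1];cv2.imwrite("pics/side11.png",im)
a=cv2.resize(im[185:245,265:325],(400,400),interpolation=2)
im=read_camera("wrist")[:,:,::-1];cv2.imwrite("pics/wrist11.png",im)
b=cv2.resize(im[230:390,240:400],(400,400),interpolation=2)
cv2.imwrite("pics/l11.png",np.hstack([a,b]))
```

```text
15.6 [0.48393459 0.24067638 0.13228105] [-0.30015978 -0.0084081   0.21036335] [ 0.01377486  0.05033902 -0.03179026] 0.04263393181814472
```

View pics/l11.png

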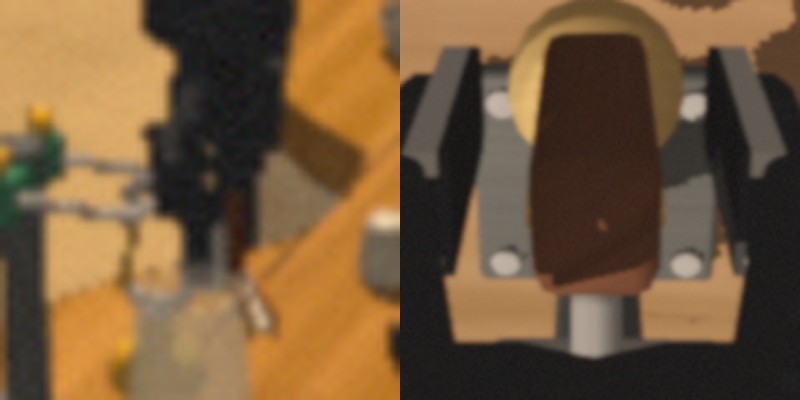

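Released: the hook hangs upright and clear of both pads. I'll retreat straight up.

servo_tool([
  {"offset":[0,0,-0.005],"roll":0},
  {"offset":[0,0,-0.015],"roll":0},
  {"offset":[0,0,-0.03],"roll":0},
  {"offset":[0,0,-0.045],"roll":0},
  {"offset":[0,0,-0.06],"roll":0},
  {"offset":[0,0,-0.08],"roll":0},
  {"offset":[0,0,-0.1],"roll":0},
  {"offset":[0.02,0,-0.12],"roll":0},
  {"offset":[0.05,-0.02,-0.13],"roll":0},
  {"offset":[0.08,-0.05,-0.13],"roll":0},
  {"offset":[0.09,-0.08,-0.13],"roll":0},
  {"offset":[0.09,-0.1,-0.13],"roll":0},
  {"offset":[0.09,-0.1,-0.13],"roll":0},
  {"offset":[0.09,-0.1,-0.13],"roll":0},
])

```text
time: 17.1
eef_pos: [0.375, 0.1627, 0.2632]
orientation: [0.109, 0.994, 0.001, 0.001]
wrist_force: [-0.3, -0.0, 0.3]
grip_width: 0.0426
```

Run:
```python
from ov import *
s=state();print(s["time"],s["eef_pos"],s["wrist_force"])
im=read_camera("side")[:,:,::-1];cv2.imwrite("pics/side12.png",im)
a=cv2.resize(im[185:245,265:325],(400,400),interpolation=2)
im=read_camera("scene")[:,:,::-1];cv2.imwrite("pics/scene12.png",im)
b=cv2.resize(im[190:270,215:295],(400,400),interpolation=2)
cv2.imwrite("pics/l12.png",np.hstack([a,b]))
```

```text
17.1 [0.37503458 0.16268884 0.26323752] [-0.28352084 -0.03856387  0.34666153]
```

View pics/l12.png

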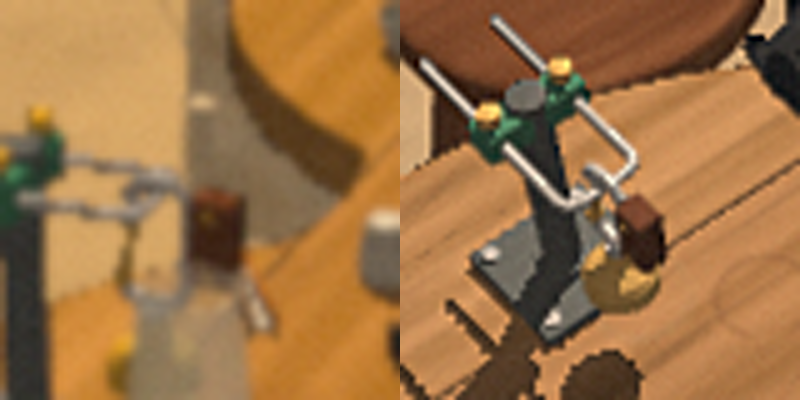

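View pics/scene12.png

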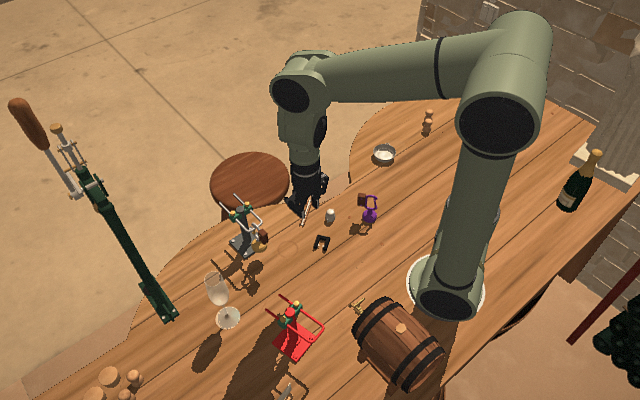

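The pictures show the hook hanging on the crossbar, upright with its gate shut (scene, about (258,232)). The stopper, corkscrew, cup, flute and look-alikes are where they started, and the arm is clear. I'll let it settle, check it's still, and hand in.

servo_tool([
  {"offset":[0,0,0],"roll":0},
  {"offset":[0,0,0],"roll":0},
  {"offset":[0,0,0],"roll":0},
  {"offset":[0,0,0],"roll":0},
  {"offset":[0,0,0],"roll":0},
  {"offset":[0,0,0],"roll":0},
  {"offset":[0,0,0],"roll":0},
  {"offset":[0,0,0],"roll":0},
])

```text
time: 18.0
eef_pos: [0.3744, 0.1625, 0.2623]
orientation: [0.109, 0.994, 0.0, -0.0]
wrist_force: [0.8, -0.5, 0.3]
grip_width: 0.0427
```

Run:
```python
from h import *
im=read_camera("side")[:,:,::-1];a=cv2.imread("pics/side12.png")
d=cv2.absdiff(im,a)[185:245,265:325];print("max diff",d.max(),d.mean(),state()["time"])
sign_off()
```

```text
max diff 14 1.8635185185185186 18.05
the job is handed in; nothing more can be done
```

The brass-footed snap hook is hanging upright on the crossbar of the steel bracket loop, with its gate shut and the gripper clear. I handed the job in at about 18 s; no verdict was reported.

- **Pushing in:** I gripped the hook by its wooden grip and pressed the gate onto the bar. The gate pushed back with about 5 N. As the bar passed the gate's tip, the wrist read up to 12.5 N downward, roughly 9 N of it from the bracket once the hook's own weight is taken off. These are readings at the end of each move, so short peaks in between are not excluded; the limit is 15 N.
- **Seating:** I lowered the hook until the wrist force fell from about -3.5 N to -0.2 N, meaning the bracket carried its weight. At that point the foot was about 56 mm above the counter, worked out from the arm's position. Then I opened the gripper and moved away upwards.
- **Last checks:** The final side and scene pictures show the hook upright, the bar inside and the gate shut. Two side pictures about 0.9 s apart differ only by noise. The stopper, corkscrew, cup, flute and both look-alikes appear unmoved.
- **Disagreement:** When I checked height before pushing, the side camera put the hook about 2–3 mm higher relative to the bar than the arm's position did. I went with the arm's position, and the bar entered without striking the nose.

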